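# Stand a die plate on the demagnetiser and select its setting

## Task

Take the yellow-banded steel die plate out of its slanted rack and set it down upright on its long thin edge, yellow band uppermost, inside the yellow outline on the black pad of the demagnetiser. Let go so that it stands by itself, then turn the selector until its white pointer line points at the green tab. Leave the other plate and the bystanding things where they are.

Things in the scene. Friction and masses are not known exactly. Their poses are not given: they have to be found in the camera images.
- plate: bright steel die plate, 110 x 90 x 14 mm, 0.65 to 0.95 kg, with a dark bore and a yellow band 14 mm wide along its upper long edge. Origin: centre of its lower long edge face (110 x 14 mm); x = its thickness, y = along its 110 mm length, z = across its 90 mm height, towards the band. Starts in either of the rack's two channels
- plate_top (a point): centre of the plate's upper (yellow) edge face, 90 mm from its origin along z. At the start the plate leans 40 degrees from vertical, this edge up and nearer the robot; the upper 44 mm of the plate is free of the rack on both faces
- spare_plate: dark steel plate of the same size and frame with a red band, in the rack's other channel: not to be used
- rack: fixed green rack, base 160 x 270 x 10 mm, origin under its centre. Two slanted channels at y = +70 and -70 mm, 110 mm long, leaning 40 degrees from vertical, upper end towards -x; plate feet at x = +30, z = 34 mm. A back wall reaches 46 mm up the plate's robot side face, a front lip 24 mm up its other face with 3 mm of play: the plate comes out along its own z only
- unit: fixed blue bench demagnetiser, housing 180 (x) x 360 (y) x 60 mm (z), flat top, origin under its centre; black pad on the left half (+y), selector on the right half (-y)
- pad_mark (a point): centre of the yellow outline on the pad, on the top surface (60 mm above the table); axes as the demagnetiser's. The outline is 30 mm (x) x 130 mm (y) inside, so the plate's 110 mm length goes along y
- selector (a joint): angle of the selector knob, rad, 0 to 2.2, growing clockwise seen from above; 0 = pointer towards the demagnetiser's -x. Stays where it is left (friction about 0.04 N m)
- selector_grip (a point): on the knob's axis at the height to grip, 37 mm above the housing's top. Black grip bar 57 mm long, 14 mm wide, top 44 mm above the housing, on a disc 60 mm across whose top is 14 mm above the housing. Axes turn with the knob: bar along x, white pointer line on its -x half
- selector_pointer (a point): where the pointer line meets the circle of the tabs: 52 mm from the knob's axis, in the direction of the white line, 6 mm above the housing's top (nothing is there, it turns with the knob)
- tab_green: green round tab 14 mm across, 6 mm high, on the housing, 52 mm from the knob's axis: at the joint angle 0.75, 1.10 or 1.45 rad (varies); origin under its centre. A red and a white tab of the same size stand at the two other angles
- bin: bystander: open blue plastic parts bin 100 x 160 x 70 mm holding steel punches
- oil_bottle: bystander: white plastic bottle with red cap, 64 mm across, 170 mm tall
- tin: bystander: metal can with a green label, 72 mm across, 80 mm tall
- wrench: bystander: steel wrench 130 mm long lying flat; x along it
- brush: bystander: brush 190 mm long lying flat; x along it

How it is judged (in metres and radians):
On the way, in this order (a step that is already met when the one before it is completed fails the run):
1. the plate is lowered upright onto the pad inside the outline, and touches it while still held (not dropped) (angle between plate's own z axis and vertical below 0.06 rad and z of plate in the frame of pad_mark between -0.004 and 0.004 m and x of plate in the frame of pad_mark between -0.008 and 0.008 m and y of plate in the frame of pad_mark between -0.01 and 0.01 m and angle between the y axis of plate and the y axis of pad_mark, either way round below 0.12 rad and contact force between the fingers and plate above 1 N and contact force between plate and unit above 0.5 N), for 0.1 s.
2. the plate stands by itself there, let go of (angle between plate's own z axis and vertical below 0.06 rad and z of plate in the frame of pad_mark between -0.004 and 0.004 m and x of plate in the frame of pad_mark between -0.008 and 0.008 m and y of plate in the frame of pad_mark between -0.01 and 0.01 m and angle between the y axis of plate and the y axis of pad_mark, either way round below 0.12 rad and contact force between the fingers and plate below 0.1 N and linear speed of plate below 0.01 m/s and angular speed of plate below 0.1 rad/s), for 0.3 s.
3. the selector's pointer is turned to the green tab (within 7 mm on the tab circle, about 8 degrees) (angle between plate's own z axis and vertical below 0.06 rad and z of plate in the frame of pad_mark between -0.004 and 0.004 m and x of plate in the frame of pad_mark between -0.008 and 0.008 m and y of plate in the frame of pad_mark between -0.01 and 0.01 m and angle between the y axis of plate and the y axis of pad_mark, either way round below 0.12 rad and horizontal distance between selector_pointer and tab_green below 0.007 m), for 0.2 s.
At the end, for the whole second after the job is handed in: Plate let go of and at rest on its long thin edge on the pad, band up, within 3 degrees of vertical, foot centre within 8 mm (x, across) and 10 mm (y, along) of the outline centre, turned under 7 degrees from it; selector pointer at rest within 7 mm (8 degrees) of the green tab (all of step 3 and contact force between the fingers and plate below 0.1 N and linear speed of plate below 0.01 m/s and angular speed of plate below 0.1 rad/s and velocity of joint selector between -0.05 and 0.05 rad/s); the robot touches nothing.
It fails at once if the red-banded plate is moved more than 15 mm (distance of spare_plate from where it was at the start of the episode above 0.015 m).
It fails at once if a bystander (bin, bottle, tin, wrench or brush) is moved more than 20 mm (distance of any of bin, oil_bottle, tin, wrench, brush from where it was at the start of the episode above 0.02 m).
It fails at once if the plate falls over on the demagnetiser or is laid down flat (its height axis more than 70 degrees from vertical) (angle between plate's own z axis and vertical above 1.22 rad).
It also fails if it takes over 56 s, if anything falls off the work surface, if the arm or the gripper's body presses on something with over 40 N, if the wrist force passes 120 N, or if a joint passes its speed limit or range.

## Robot

A 7-joint arm with a two-finger parallel gripper is mounted at the origin on the work surface. World frame = base frame: x ahead of the robot, y to its left, z up, the work surface at z = 0. Lengths are in mm, angles in rad, forces in N, time in s.
With the tool pointing down it reaches from about 350 to 900 mm from the base axis. Payload 8.1 kg.
Tool frame: the origin (TCP) lies between the finger pads; the fingertips stand 19 mm ahead of it and the grasp point (between the pads) is the TCP; z points along the fingers, y is the line along which they close (so a half turn about z gives the same grasp; the last joint's range is limited). The gripper opens to 85 mm and grips with 20 to 120 N. Pads are 22 mm wide; open, the fingers measure 114 mm over their backs; the gripper's body (76 mm by 85 mm) begins 54 mm behind the grasp point. The pads swing forward as they close: fully open they stand 13 mm farther back than shut.
Start: joints at [1.131, 0.434, 0.025, 1.573, -0.012, 1.134, -0.075], TCP at [206.52, -589.907, 250.323] pointing down, gripper open.
Joint ranges: [-2.62, 2.62], [-0.44, 2.09], [-1.27, 1.32], [0.08, 2.57], [-1.32, 4.46], [0.12, 2], [-2.74, 2.74]. Speed limits (rad/s): [2.22, 2.22, 3.01, 3.01, 3.14, 3.14, 3.14].

## Interface

Orientations are given as a rotation vector (axis times angle).
In Python, from bench import sensors, optics, ticket gives the robot as it stands.
- The arm moves only by the tool jog_arm, never from a script. Its argument "plan" is a list of rows, each a list of 3 entries, a list of its own where there are three numbers: the turn, a rotation vector about the tool's x, y, z in degrees, then the shift along the tool's x, y, z in m, then the finger opening in m, from 0 to 0.0854. A call has 1 to 10 rows; each row shifts and turns the commanded pose from where the row before left it, along the tool's axes as they then stand; what a row does not reach is not made up. A row lasts 1/8 s, in which the tool goes at most 62.5 mm and 10.7 degrees, less where a joint would pass 70% of its speed; a pose out of reach is approached as far as the arm can. A call with a gripper value outside its range is refused whole. The fingers move at their own pace and stop on an object; "squeeze" is the grip in N (left out, the last holds). Time passes only in rows, so rows that do not move let the fingers close. It gives the time, the measured TCP pose, the force, the opening and the grip force at its end, in the units of the state.
- sensors.get_obs(): the state, without advancing time (a new reading comes with each control period).
- optics.capture(name): name is "scene" or "top" or "wrist"; returns the picture (420x560x3 uint8, red, green, blue); there is no depth.
- optics.get_calibration(name): a dict with "fx", "fy", "cx", "cy" (pixels), "dist_coeffs" ([k1, k2, p1, p2, k3] as OpenCV has them; the pictures are not rectified), "R" (3x3) and "t" (3): a world point X has camera coordinates R X + t. Camera axes: x right, y down, z forward; pixel columns grow to the right and rows downward; lengths in mm; the calibration is good to about 2 mm. A picture is of the moment at which its call begins: read the wrist's pose just before it. get_calibration takes no time and is no camera call; for the wrist camera it gives the pose at the moment of the call.
- ticket.finish_job(): hands the job in; it is judged then, once.
The state is a dict: "time_s": time; "joint_pos": joint angles; "dq": joint speeds; "effort": joint torques, N m; "ee_pos": TCP position; "tool_rot": TCP orientation; "ft_force": force on the tool from outside, world axes, zero at the start; "moment": the same for the moment, N m; "gripper_width": finger opening in mm; "finger_force": force on a finger pad.
Only numpy, scipy, OpenCV 4.12 (cv2) and the standard library are available. Lean on these libraries where they do the work, as an engineer would, in place of code of your own. Each camera call takes 0.05 s, during which the arm holds its last target. There are 200 camera calls.

## Working session

There is one attempt and no reset: what is moved stays moved. The work goes in short steps, Python scripts to look and compute and a tool call to move; the robot and the scene stay as the last step left them, time stands still between calls to the robot, and variables do not carry over. Pictures are saved under pics/ and viewed, at most 11 in all, crops included, and the job is handed in when it is done.

Besides the shell and the picture viewer there is one more tool, called after "Emit:" by a JSON object that holds its "fn" and its "kwargs", one argument or row to a line. jog_arm: Moves the arm, as the interface text tells. Its arguments: {"type":"object","properties":{"plan":{"type":"array"},"squeeze":{"type":"number"}},"required":["plan"]}

```bash
mkdir -p pics; ls
python3 - <<'E'
from bench import sensors, optics
import cv2,numpy as np
o=sensors.get_obs(); print({k:np.round(v,3).tolist() for k,v in o.items()})
for n in ["scene","top","wrist"]:
    im=optics.capture(n); cv2.imwrite(f"pics/{n}0.png",im[:,:,::-1])
    c=optics.get_calibration(n); print(n,{k:np.round(v,3).tolist() for k,v in c.items()})
E
```

```text
pics
{'time_s': 0.0, 'joint_pos': [1.131, 0.435, 0.025, 1.574, -0.012, 1.134, -0.075], 'dq': [-0.0, -0.0, -0.001, -0.0, 0.0, -0.0, 0.002], 'effort': [-0.0, -67.048, 1.025, -31.621, 0.016, 0.012, 0.0], 'ee_pos': [206.359, -589.423, 249.516], 'tool_rot': [-3.096, -0.526, 0.001], 'ft_force': [-0.141, -0.039, -0.013], 'moment': [0.048, -0.023, -0.015], 'finger_force': 0.0, 'gripper_width': 85.278}
scene {'fx': 479.511, 'fy': 479.511, 'cx': 283.787, 'cy': 217.486, 'dist_coeffs': [-0.085, 0.0, 0.0, 0.0, 0.0], 'R': [[0.46, 0.888, -0.02], [0.654, -0.354, -0.668], [-0.6, 0.294, -0.744]], 't': [-294.237, -313.525, 1405.888]}
top {'fx': 483.561, 'fy': 483.561, 'cx': 280.039, 'cy': 209.602, 'dist_coeffs': [-0.123, 0.0, 0.0, 0.0, 0.0], 'R': [[0.005, -0.999, 0.034], [-0.992, -0.01, -0.128], [0.128, -0.033, -0.991]], 't': [-0.36, 577.84, 997.281]}
wrist {'fx': 376.129, 'fy': 376.129, 'cx': 281.57, 'cy': 214.251, 'dist_coeffs': [-0.008, 0.0, 0.0, 0.0, 0.0], 'R': [[0.33, -0.944, -0.002], [-0.898, -0.315, 0.308], [-0.291, -0.1, -0.951]], 't': [-624.006, -39.557, 380.897]}
```

View pics/scene0.png

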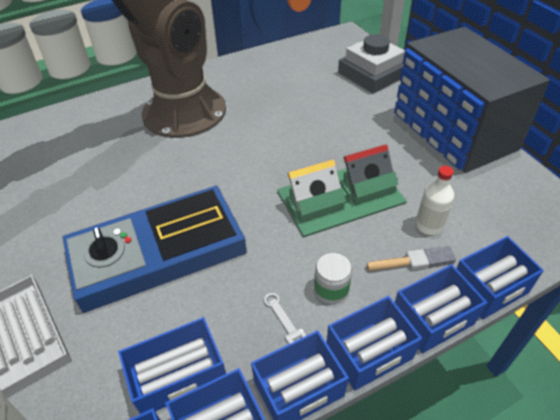

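View pics/top0.png

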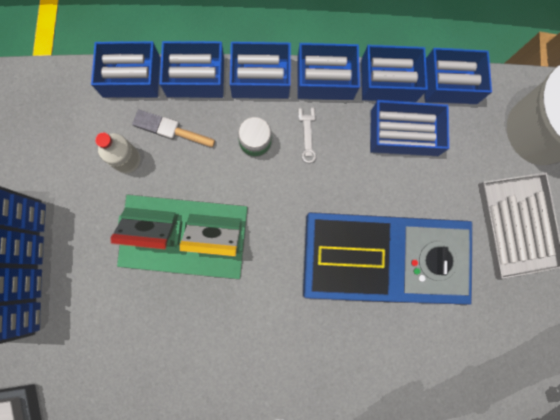

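The scene view shows the yellow plate in the left (robot's −y) channel at (317,185), the outline at (190,221), the knob at (103,247) and its tabs at about (122,235). In the top view, the yellow band is at (210,250), the outline at (352,257), the knob at (439,262) and the green tab at (417,271), between the red and white tabs.

```bash
cat > h.py <<'E'
import numpy as np, cv2
from bench import sensors, optics
from scipy.spatial.transform import Rotation as Ro
def und(c,px):
    K=np.array([[c['fx'],0,c['cx']],[0,c['fy'],c['cy']],[0,0,1.]])
    return cv2.undistortPoints(np.float64(px).reshape(-1,1,2),K,np.float64(c['dist_coeffs'])).reshape(-1,2)
def rays(c,px):
    R=np.array(c['R']);t=np.array(c['t']);u=und(c,px)
    d=np.c_[u,np.ones(len(u))]@R
    return -R.T@t, d/np.linalg.norm(d,axis=1)[:,None]
def onz(c,px,z):
    o,d=rays(c,px); return o+d*((z-o[2])/d[:,2])[:,None]
def tri(c1,p1,c2,p2):
    a,d=rays(c1,[p1]);b,e=rays(c2,[p2]);d=d[0];e=e[0]
    s=np.linalg.lstsq(np.c_[d,-e],b-a,rcond=None)[0]
    p,q=a+s[0]*d,b+s[1]*e
    return (p+q)/2,np.linalg.norm(p-q)
def mask(im,lo,hi,box=None):
    m=cv2.inRange(cv2.cvtColor(im,cv2.COLOR_RGB2HSV),np.array(lo),np.array(hi))
    if box:
        k=np.zeros_like(m);x0,y0,x1,y1=box;k[y0:y1,x0:x1]=1;m=m*k
    return m
def big(m): return max(cv2.findContours(m,cv2.RETR_EXTERNAL,cv2.CHAIN_APPROX_NONE)[0],key=cv2.contourArea)
def quad(ct): return cv2.boxPoints(cv2.minAreaRect(ct))
def fitquad(ct):
    """4 corners by line fits to contour points near each approx side"""
    ap=cv2.approxPolyDP(cv2.convexHull(ct),0.03*cv2.arcLength(ct,True),True).reshape(-1,2)
    return ap
E
python3 - <<'E'
from h import *
np.set_printoptions(precision=1,suppress=True)
Y=([20,120,120],[35,255,255]);B=([105,120,40],[125,255,255]);G=([60,80,40],[90,255,255])
im=cv2.imread('pics/top0.png')[:,:,::-1].copy();ct=optics.get_calibration('top')
sc=cv2.imread('pics/scene0.png')[:,:,::-1].copy();cs=optics.get_calibration('scene')
for nm,I,c,bo,bp,bg,bu in [('top',im,ct,(300,240,400,280),(170,200,250,270),(110,190,255,280),(295,205,480,310)),('scene',sc,cs,(140,195,240,250),(280,155,345,190),(270,150,410,235),(55,180,250,310))]:
    o=big(mask(I,*Y,bo)); 
    # outline centre: avg of pixels of hull outline
    q=quad(o); P=onz(c,q,60); print(nm,'outline',q.tolist(),'\n',P,P.mean(0))
    b=big(mask(I,*Y,bp)); print('band hull',fitquad(b).tolist(),quad(b).tolist())
    u=big(mask(I,*B,bu)); print('unit',fitquad(u).tolist()); print(onz(c,fitquad(u),60))
    g=big(mask(I,*G,bg)); print('rack',fitquad(g).tolist()); print(onz(c,fitquad(g),10))
print(sensors.get_obs()['tool_rot'])
# zoom crops
a=cv2.resize(im[195:285,110:260],None,fx=5,fy=5,interpolation=cv2.INTER_CUBIC)[:,:750]
cv2.imwrite('pics/z1.png',a[:,:,::-1])
b=cv2.resize(im[205:310,300:480],None,fx=4.4,fy=4.4,interpolation=cv2.INTER_CUBIC)
cv2.imwrite('pics/z2.png',b[:,:,::-1])
E
```

```text
top outline [[317.20361328125, 264.7239990234375], [318.1357421875, 245.1493377685547], [384.84161376953125, 248.3258056640625], [383.90948486328125, 267.90045166015625]] 
 [[ 460.5  -72.8   60. ]
 [ 501.1  -74.9   60. ]
 [ 495.1 -215.7   60. ]
 [ 454.2 -213.1   60. ]] [ 477.7 -144.1   60. ]
band hull [[179, 245], [188, 241], [236, 248], [235, 255], [182, 251]] [[178.44842529296875, 250.65347290039062], [179.47613525390625, 240.11959838867188], [236.2286376953125, 245.65643310546875], [235.200927734375, 256.1903076171875]]
unit [[308, 215], [470, 222], [470, 302], [305, 296]]
[[ 564.1  -53.8   60. ]
 [ 552.  -405.1   60. ]
 [ 381.3 -399.2   60. ]
 [ 396.2  -47.5   60. ]]
rack [[127, 196], [246, 207], [239, 277], [118, 265]]
[[608.3 341.3  10. ]
 [586.3  77.9  10. ]
 [433.8  91.   10. ]
 [456.5 354.8  10. ]]
scene outline [[155.20001220703125, 225.6000213623047], [218.20001220703125, 204.6000213623047], [222.80001831054688, 218.40000915527344], [159.80001831054688, 239.40000915527344]] 
 [[ 451.8 -213.5   60. ]
 [ 459.1  -69.4   60. ]
 [ 502.3  -76.2   60. ]
 [ 493.8 -216.4   60. ]] [ 476.7 -143.9   60. ]
band hull [[334, 163], [289, 176], [290, 172], [320, 163]] [[287.9508056640625, 172.45899963378906], [332.86004638671875, 159.15257263183594], [334.50445556640625, 164.70237731933594], [289.59521484375, 178.00880432128906]]
unit [[218, 189], [244, 252], [80, 307], [64, 236]]
[[ 412.9  -51.2   60. ]
 [ 608.1  -73.4   60. ]
 [ 581.6 -404.3   60. ]
 [ 385.4 -399.5   60. ]]
rack [[394, 173], [404, 202], [308, 234], [279, 193]]
[[520.7 373.2  10. ]
 [614.  334.   10. ]
 [592.   85.8  10. ]
 [446.4  87.4  10. ]]
[-3.1 -0.5  0. ]
```

View pics/z1.png

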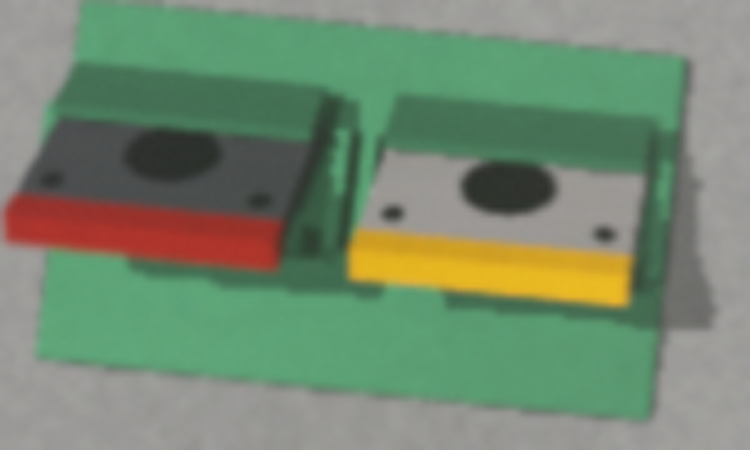

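View pics/z2.png

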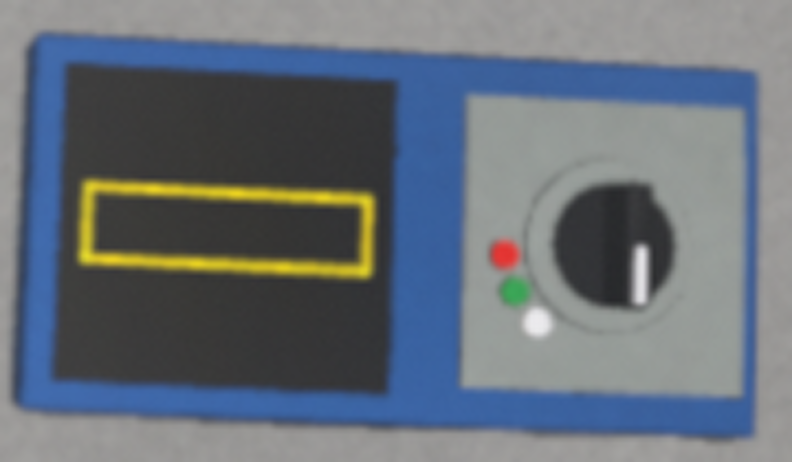

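The zooms show the yellow plate's edge face spanning roughly (349,250)–(628,304) in crop z1. They also confirm that the green tab is the middle of the three, at 1.10 rad, with the pointer near angle 0. I'll cross-check the plate pose next.

Run:
```python
from h import *
np.set_printoptions(precision=1,suppress=True)
im=cv2.imread('pics/top0.png')[:,:,::-1].copy();ct=optics.get_calibration('top');cs=optics.get_calibration('scene')
z=lambda p,x0,y0,k:[((x+.5)/k-.5+x0,(y+.5)/k-.5+y0) for x,y in p]
p=z([(349,254),(632,274),(628,304),(348,278)],110,195,5)
P=onz(ct,p,[107.4,107.4,98.4,98.4]);print('edge',P,P.mean(0))
# predict from rack
a=np.radians(-4.8);c,s=np.cos(a),np.sin(a)
R=np.array([[c,-s,0],[s,c,0],[0,0,1]]);rk=np.array([521.2,216.2,0])
ez=np.array([-np.sin(np.radians(40)),0,np.cos(np.radians(40))]);ex=np.array([np.cos(np.radians(40)),0,np.sin(np.radians(40))])
f=np.array([30,-70,34]);
def proj(c,X):
    K=np.array([[c['fx'],0,c['cx']],[0,c['fy'],c['cy']],[0,0,1.]])
    return cv2.projectPoints(np.float64(X),cv2.Rodrigues(np.array(c['R']))[0],np.float64(c['t']),K,np.float64(c['dist_coeffs']))[0].reshape(-1,2)
C=[rk+R@(f+90*ez+sx*7*ex+np.array([0,sy*55,0])) for sx,sy in((1,1),(1,-1),(-1,-1),(-1,1))]
print('top centre',rk+R@(f+90*ez)); print('pred',proj(ct,C),'meas',np.array(p)); print('pred scene',proj(cs,C))
# knob / tabs
for n,lo,hi in(('g',[60,100,60],[85,255,255]),('r',[0,150,120],[8,255,255])):
    m=mask(im,lo,hi,(405,250,432,290));M=cv2.moments(m,True);q=(M['m10']/M['m00'],M['m01']/M['m00']);print(n,q,onz(ct,[q],66))
q=z([(537,323),(641,301),(641,245)],300,205,4.4);print('white tab, line end, line inner',onz(ct,q,[66,104,104]))
```

```text
edge [[495.6 204.6 107.4]
 [488.9  92.8 107.4]
 [477.4  94.7  98.4]
 [486.5 206.3  98.4]] [487.1 149.6 102.9]
top centre [487.6 148.8 102.9]
pred [[180.1 244.4]
 [235.6 249.7]
 [235.3 255.3]
 [180.3 250.1]] meas [[179.4 245.4]
 [236.  249.4]
 [235.2 255.4]
 [179.2 250.2]]
pred scene [[333.4 159.5]
 [288.9 172.8]
 [287.  172.8]
 [331.1 159.7]]
g (416.48148148148147, 270.8888888888889) [[ 447.7 -281.    66. ]]
r (414.2307692307692, 262.3076923076923) [[ 465.7 -276.6   66. ]]
white tab, line end, line inner [[ 432.9 -291.9   66. ]
 [ 443.1 -329.   104. ]
 [ 468.8 -329.7  104. ]]
```

```bash
cat > d.py <<'E'
# d.py name : step from the measured pose to a named target; turn in deg (tool axes), shift in m after the turn / before the turn
import sys; from h import *
def Rz(a): return Ro.from_euler('z',a,degrees=True).as_matrix()
def frame(y,z): return np.c_[np.cross(y,z),y,z]
s40,c40=np.sin(np.radians(40)),np.cos(np.radians(40))
rr,ru=Rz(-4.6),Rz(-2.5)
top=np.array([487.4,149.2,102.9]);pz=rr@[-s40,0,c40];px=rr@[c40,0,s40];pad=np.array([477.2,-144.0,60]);knob=np.array([469.5,-328.4,97])
Gr=frame(px,-pz);Gp=frame(ru@[1,0,0],np.array([0,0,-1.]));Gk=frame(ru@[0,-1,0],np.array([0,0,-1.]))
T={'pre':(top+75*pz,Gr),'grip':(top-16*pz,Gr),'out':(top+80*pz,Gr),'over':(pad+[0,0,200],Gp),'place':(pad+[0,0,74],Gp),
 'kover':(knob+[0,0,80],Gk),'knob':(knob+[0,0,1],Gk)}
if __name__=='__main__':
    o=sensors.get_obs();p=o['ee_pos'];R=Ro.from_rotvec(o['tool_rot']).as_matrix()
    np.set_printoptions(precision=4,suppress=True)
    print('t',o['time_s'],'p',p,'q',o['joint_pos'],'F',o['ft_force'],'w',o['gripper_width'],o['finger_force'])
    for n in sys.argv[1:]:
        P,G=T[n];print(n,P,'turn',np.degrees(Ro.from_matrix(R.T@G).as_rotvec()),'| shift now-axes',R.T@(P-p)/1000,'| target-axes',G.T@(P-p)/1000)
E
python3 d.py pre grip
```

```text
t 0.15 p [ 206.3948 -589.5774  249.7174] q [ 1.1314  0.4351  0.025   1.5739 -0.0116  1.134  -0.0751] F [0.1518 0.2256 0.8332] w 85.09256358581214 0.0
pre [439.3462 153.0663 160.3533] turn [-35.4557  23.0011 -63.2922] | shift now-axes [ 0.4653 -0.6239  0.09  ] | target-axes [0.7589 0.0748 0.1794]
grip [497.6515 148.3752  90.6433] turn [-35.4557  23.0011 -63.2922] | shift now-axes [ 0.5188 -0.6001  0.1597] | target-axes [0.7589 0.0748 0.2704]
```

Emit:
{"fn": "jog_arm", "kwargs": {
  "plan": [
    [[0,0,0],[0.036,-0.048,0],0.085],
    [[0,0,0],[0.036,-0.048,0],0.085],
    [[0,0,0],[0.036,-0.048,0],0.085],
    [[0,0,0],[0.036,-0.048,0],0.085],
    [[0,0,0],[0.036,-0.048,0],0.085],
    [[0,0,0],[0.036,-0.048,0],0.085],
    [[0,0,0],[0.036,-0.048,0],0.085],
    [[0,0,0],[0.036,-0.048,0],0.085],
    [[0,0,0],[0.036,-0.048,0],0.085],
    [[0,0,0],[0.036,-0.048,0],0.085]
  ]
}}

```text
time_s: 1.4
ee_pos: [387.9, -16.2, 250.5]
tool_rot: [3.097, 0.526, 0.001]
ft_force: [1.5, -0.2, 0.1]
gripper_width: 85.4
finger_force: 0.0
```

```bash
python3 d.py pre
```

```text
t 1.4 p [387.9179 -16.15   250.5007] q [ 0.3484  0.0784 -0.4661  2.0691  0.0424  1.0021 -1.3737] F [ 1.5255 -0.2383  0.0983] w 85.41261079471772 0.0
pre [439.3462 153.0663 160.3533] turn [-35.3404  23.0302 -63.2972] | shift now-axes [ 0.1043 -0.1428  0.0901] | target-axes [ 0.1728 -0.0291  0.0933]
```

Turn now: 76° total, in 8 rows of a tenth of the vector's direction.

Emit:
{"fn": "jog_arm", "kwargs": {
  "plan": [
    [[-4.42,2.88,-7.91],[0,0,0],0.085],
    [[-4.42,2.88,-7.91],[0,0,0],0.085],
    [[-4.42,2.88,-7.91],[0,0,0],0.085],
    [[-4.42,2.88,-7.91],[0,0,0],0.085],
    [[-4.42,2.88,-7.91],[0,0,0],0.085],
    [[-4.42,2.88,-7.91],[0,0,0],0.085],
    [[-4.42,2.88,-7.91],[0,0,0],0.085],
    [[-4.42,2.88,-7.91],[0,0,0],0.085],
    [[0,0,0],[0,0,0],0.085]
  ]
}}

```text
time_s: 2.52
ee_pos: [388.5, -18.3, 251.6]
tool_rot: [1.88, 1.732, 0.63]
ft_force: [0.0, -0.4, -0.5]
gripper_width: 85.6
finger_force: 0.0
```

```bash
python3 d.py pre
```

```text
t 2.525 p [388.5282 -18.342  251.618 ] q [ 0.349  -0.2535 -0.4864  2.5689  0.3401  0.1242 -0.5709] F [ 0.0036 -0.3681 -0.523 ] w 85.62428961221036 0.0
pre [439.3462 153.0663 160.3533] turn [-0.0179  0.0959 -0.0693] | shift now-axes [ 0.1751 -0.0306  0.0934] | target-axes [ 0.1749 -0.0304  0.0936]
```

Emit:
{"fn": "jog_arm", "kwargs": {
  "plan": [
    [[0,0,0],[0.03,0,0.02],0.085],
    [[0,0,0],[0.04,-0.008,0.02],0.085],
    [[0,0,0],[0.04,-0.008,0.02],0.085],
    [[0,0,0],[0.04,-0.008,0.02],0.085],
    [[0,0,0],[0.025,-0.0064,0.0136],0.085],
    [[0,0,0],[0,0,0],0.085],
    [[0,0,0],[0,0,0],0.085]
  ]
}}

```text
time_s: 3.4
ee_pos: [397.8, 40.4, 193.5]
tool_rot: [1.897, 1.746, 0.519]
ft_force: [0.7, 0.2, 0.8]
gripper_width: 85.0
finger_force: 0.0
```

```bash
python3 d.py pre grip
python3 - <<'E'
from h import *
im=optics.capture('wrist');cv2.imwrite('pics/w1.png',im[:,:,::-1])
E
```

```text
t 3.4 p [397.8038  40.3716 193.4851] q [ 0.6838  0.0329 -1.2367  2.5548  1.4465  0.4455 -1.9427] F [0.6726 0.2057 0.834 ] w 85.03273606431279 0.0
pre [439.3462 153.0663 160.3533] turn [-3.1882  3.4457  1.0959] | shift now-axes [0.1181 0.0081 0.0388] | target-axes [0.1157 0.0035 0.0462]
grip [497.6515 148.3752  90.6433] turn [-3.1882  3.4457  1.0959] | shift now-axes [0.1235 0.0132 0.1295] | target-axes [0.1157 0.0035 0.1372]
```

View pics/w1.png

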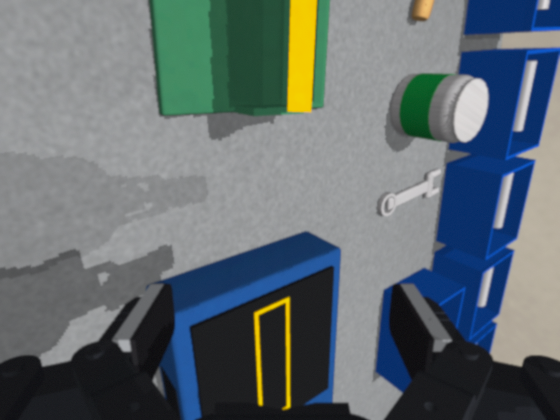

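The wrist view shows the plate's yellow edge face at (300,50), the rack to its left and the outline at (272,350). The arm came close to its fold limits there, so I'll go on in small rows.

Emit:
{"fn": "jog_arm", "kwargs": {
  "plan": [
    [[0,0,0],[0.02,0.01,0.02],0.085],
    [[0,0,0],[0.025,0.01,0.01],0.085],
    [[0,0,0],[0.025,0,0.01],0.085],
    [[0,0,0],[0.025,0,0],0.085],
    [[0,0,0],[0,0,0],0.085]
  ]
}}

```text
time_s: 4.08
ee_pos: [448.0, 130.7, 168.8]
tool_rot: [1.894, 1.746, 0.52]
ft_force: [0.2, 0.5, 0.0]
gripper_width: 85.0
finger_force: 0.0
```

```bash
python3 d.py pre grip
```

```text
t 4.075 p [448.0333 130.7257 168.7911] q [ 0.238   0.393  -1.211   2.426   1.4723  0.9243 -2.1584] F [0.2084 0.5336 0.0087] w 84.98274225121206 0.0
pre [439.3462 153.0663 160.3533] turn [-3.0676  3.4242  1.1737] | shift now-axes [ 0.0218 -0.013  -0.0008] | target-axes [ 0.0216 -0.0134 -0.0003]
grip [497.6515 148.3752  90.6433] turn [-3.0676  3.4242  1.1737] | shift now-axes [ 0.0272 -0.0081  0.0899] | target-axes [ 0.0216 -0.0134  0.0907]
```

Emit:
{"fn": "jog_arm", "kwargs": {
  "plan": [
    [[-3.07,3.42,1.17],[0,0,0],0.085],
    [[0,0,0],[0.0216,-0.0134,0],0.085],
    [[0,0,0],[0,0,0],0.085],
    [[0,0,0],[0,0,0],0.085]
  ]
}}

```text
time_s: 4.58
ee_pos: [439.5, 150.7, 160.2]
tool_rot: [1.879, 1.731, 0.629]
ft_force: [0.1, 0.1, -0.2]
gripper_width: 84.9
finger_force: 0.0
```

```bash
python3 d.py pre grip
python3 - <<'E'
from h import *
c=optics.get_calibration('wrist');im=optics.capture('wrist');cv2.imwrite('pics/w2.png',im[:,:,::-1])
m=mask(im,[20,120,80],[35,255,255]);b=big(m);q=quad(b);print(q,fitquad(b).tolist())
# TCP axis crossing at edge plane: project expected top centre & corners
from d import top,px,rr
K=np.array([[c['fx'],0,c['cx']],[0,c['fy'],c['cy']],[0,0,1.]])
X=[top+sx*7*px+rr@[0,sy*55,0] for sx,sy in((1,1),(1,-1),(-1,-1),(-1,1))]
print(cv2.projectPoints(np.float64(X),cv2.Rodrigues(np.array(c['R']))[0],np.float64(c['t']),K,np.float64(c['dist_coeffs']))[0].reshape(-1,2))
E
```

```text
t 4.575 p [439.5118 150.6689 160.1793] q [ 0.1526  0.4265 -1.2051  2.4888  1.6026  0.9722 -2.3695] F [ 0.0677  0.1143 -0.1718] w 84.87932254710277 0.0
pre [439.3462 153.0663 160.3533] turn [ 0.0313  0.1511 -0.035 ] | shift now-axes [ 0.0024 -0.0002 -0.0004] | target-axes [ 0.0024 -0.0002 -0.0004]
grip [497.6515 148.3752  90.6433] turn [ 0.0313  0.1511 -0.035 ] | shift now-axes [ 0.0026 -0.0002  0.0906] | target-axes [ 0.0024 -0.0002  0.0906]
[[266. 132.]
 [295. 132.]
 [295. 320.]
 [266. 320.]] [[294, 132], [292, 319], [269, 319], [267, 134]]
[[293.79247924 136.55394322]
 [292.14447611 319.81239702]
 [269.16515183 319.82852059]
 [266.79249586 136.57976219]]
```

View pics/w2.png

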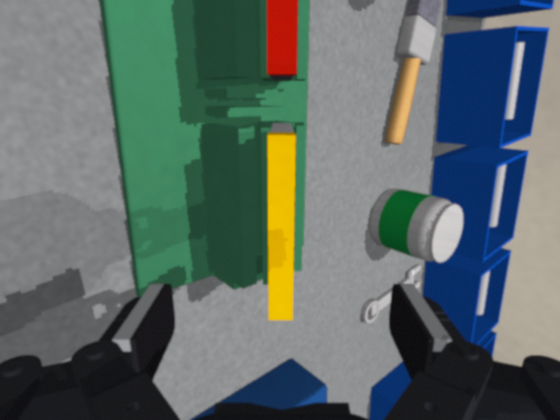

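The wrist view shows the yellow edge face at (267–294, 132–320). That is within about a pixel across and a few pixels along of my prediction, centred between the fingers. Going in along the plate's own axis.

Emit:
{"fn": "jog_arm", "kwargs": {
  "plan": [
    [[0,0,0],[0.0025,0,0.02],0.085],
    [[0,0,0],[0,0,0.02],0.085],
    [[0,0,0],[0,0,0.02],0.085],
    [[0,0,0],[0,0,0.015],0.085],
    [[0,0,0],[0,0,0.01],0.085],
    [[0,0,0],[0,0,0.005],0.085],
    [[0,0,0],[0,0,0],0.085],
    [[0,0,0],[0,0,0],0.085]
  ],
  "squeeze": 100
}}

```text
time_s: 5.62
ee_pos: [497.1, 149.8, 91.2]
tool_rot: [1.88, 1.733, 0.631]
ft_force: [0.7, 0.5, 0.6]
gripper_width: 85.0
finger_force: 0.0
```

```bash
python3 d.py grip
```

```text
t 5.625 p [497.0845 149.7553  91.1986] q [ 0.0911  0.6755 -1.0545  2.4524  1.8605  1.0903 -2.4648] F [0.6645 0.5087 0.6223] w 84.97180498765667 0.0
grip [497.6515 148.3752  90.6433] turn [ 0.0144  0.0424 -0.046 ] | shift now-axes [-0.0013  0.0002  0.0009] | target-axes [-0.0013  0.0002  0.0009]
```

Emit:
{"fn": "jog_arm", "kwargs": {
  "plan": [
    [[0,0,0],[-0.001,0,0.001],0.05],
    [[0,0,0],[0,0,0],0.03],
    [[0,0,0],[0,0,0],0.015],
    [[0,0,0],[0,0,0],0.008],
    [[0,0,0],[0,0,0],0.004],
    [[0,0,0],[0,0,0],0.004],
    [[0,0,0],[0,0,0],0.004],
    [[0,0,0],[0,0,0],0.004]
  ],
  "squeeze": 110
}}

```text
time_s: 6.62
ee_pos: [497.6, 148.7, 90.3]
tool_rot: [1.88, 1.732, 0.631]
ft_force: [-3.8, -0.3, 5.2]
gripper_width: 12.5
finger_force: 107.4
```

Emit:
{"fn": "jog_arm", "kwargs": {
  "plan": [
    [[0,0,0],[0,0,-0.003],0.004],
    [[0,0,0],[0,0,-0.008],0.004],
    [[0,0,0],[0,0,-0.01],0.004],
    [[0,0,0],[0,0,-0.01],0.004],
    [[0,0,0],[0,0,-0.01],0.004],
    [[0,0,0],[0,0,-0.01],0.004],
    [[0,0,0],[0,0,-0.01],0.004],
    [[0,0,0],[0,0,-0.01],0.004],
    [[0,0,0],[0,0,0],0.004]
  ]
}}

```text
time_s: 7.75
ee_pos: [451.9, 152.5, 145.1]
tool_rot: [1.879, 1.733, 0.631]
ft_force: [-0.6, 0.5, -7.9]
gripper_width: 12.9
finger_force: 107.9
```

```bash
python3 d.py over
```

```text
t 7.75 p [451.8856 152.4993 145.0627] q [ 0.1211  0.4847 -1.1632  2.4848  1.6641  1.003  -2.4048] F [-0.5856  0.4993 -7.8581] w 12.875169724283635 107.87021040916443
over [ 477.2 -144.   260. ] turn [40.0338  0.7533 -2.0395] | shift now-axes [-0.2935  0.1116 -0.0563] | target-axes [-0.2951  0.0382 -0.1149]
```

Emit:
{"fn": "jog_arm", "kwargs": {
  "plan": [
    [[0,0,0],[0,0.006,-0.008],0.004],
    [[0,0,0],[0,0.013,-0.015],0.004],
    [[0,0,0],[0,0.016,-0.019],0.004],
    [[0,0,0],[0,0.016,-0.019],0.004],
    [[0,0,0],[0,0.013,-0.016],0.004],
    [[5,0,-0.3],[0,0,0],0.004],
    [[7,0.2,-0.3],[0,0,0],0.004],
    [[8,0.2,-0.5],[0,0,0],0.004],
    [[8,0.2,-0.5],[0,0,0],0.004],
    [[7,0.2,-0.3],[0,0,0],0.004]
  ]
}}

```text
time_s: 9.0
ee_pos: [452.1, 151.3, 245.2]
tool_rot: [2.224, 2.12, 0.095]
ft_force: [1.2, 0.3, -7.6]
gripper_width: 12.8
finger_force: 108.2
```

```bash
python3 d.py over
```

```text
t 9.0 p [452.1181 151.3303 245.2244] q [ 0.4755  0.3764 -1.1881  1.929   0.4782  1.0462 -0.9617] F [ 1.2201  0.2833 -7.5851] w 12.808994251905036 108.20111274719238
over [ 477.2 -144.   260. ] turn [ 5.2473  0.1068 -0.2408] | shift now-axes [-0.2938  0.0403 -0.0106] | target-axes [-0.294   0.0379 -0.0148]
```

Emit:
{"fn": "jog_arm", "kwargs": {
  "plan": [
    [[5.25,0.1,-0.24],[0,0,0],0.004],
    [[0,0,0],[-0.02,0.003,-0.002],0.004],
    [[0,0,0],[-0.035,0.005,-0.002],0.004],
    [[0,0,0],[-0.045,0.006,-0.003],0.004],
    [[0,0,0],[-0.05,0.006,-0.003],0.004],
    [[0,0,0],[-0.05,0.006,-0.003],0.004],
    [[0,0,0],[-0.045,0.006,-0.002],0.004],
    [[0,0,0],[-0.03,0.004,0],0.004],
    [[0,0,0],[-0.019,0.002,0],0.004],
    [[0,0,0],[0,0,0],0.004]
  ]
}}

```text
time_s: 10.25
ee_pos: [476.7, -144.8, 259.4]
tool_rot: [2.27, 2.168, 0.003]
ft_force: [-0.4, 0.1, -7.5]
gripper_width: 12.9
finger_force: 108.5
```

```bash
python3 d.py over place
python3 - <<'E'
from h import *
np.set_printoptions(precision=1,suppress=True)
for n in('top','scene'):
    im=optics.capture(n);cv2.imwrite(f'pics/{n}1.png',im[:,:,::-1])
a=cv2.imread('pics/top1.png')[190:310,290:480];b=cv2.imread('pics/scene1.png')[110:310,60:260]
cv2.imwrite('pics/c1.png',np.hstack([cv2.resize(a,(475,300)),cv2.resize(b,(300,300))]))
E
```

```text
t 10.25 p [ 476.6925 -144.7563  259.3635] q [ 1.0501  0.4576 -1.1719  1.802   0.4552  1.1862 -0.3077] F [-0.3984  0.1411 -7.488 ] w 12.944701066071282 108.48815202713013
over [ 477.2 -144.   260. ] turn [ 0.1653  0.0055 -0.1298] | shift now-axes [ 0.0008  0.0005 -0.0006] | target-axes [ 0.0008  0.0005 -0.0006]
place [ 477.2 -144.   134. ] turn [ 0.1653  0.0055 -0.1298] | shift now-axes [0.0008 0.0001 0.1254] | target-axes [0.0008 0.0005 0.1254]
```

View pics/c1.png

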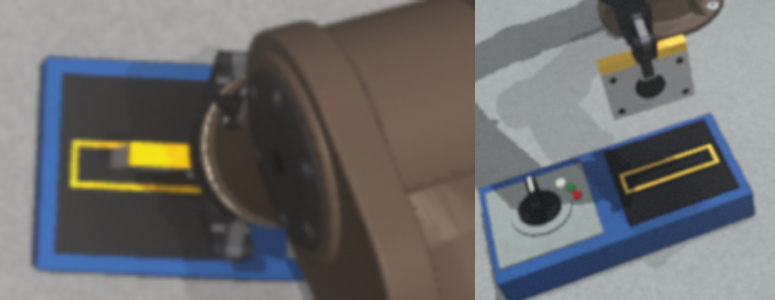

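The left crop (top view) shows the plate's edge over the outline, partly hidden by the arm. The right crop (scene view) shows the plate hanging upright, bottom corners near (612,118) and (692,95), with the outline below it and to the right.

Run:
```python
from h import *
from d import *
np.set_printoptions(precision=1,suppress=True)
o=sensors.get_obs();p=o['ee_pos'];G=Ro.from_rotvec(o['tool_rot']).as_matrix()
im=cv2.imread('pics/scene1.png');c=optics.get_calibration('scene')
K=np.array([[c['fx'],0,c['cx']],[0,c['fy'],c['cy']],[0,0,1.]])
pr=lambda X:cv2.projectPoints(np.float64(X),cv2.Rodrigues(np.array(c['R']))[0],np.float64(c['t']),K,np.float64(c['dist_coeffs']))[0].reshape(-1,2)
# tool axes: x~+y world, y~+x world, z down
X=[p+G@[a*55,7,zz] for a,zz in((-1,74),(1,74),(1,-16),(-1,-16))]
q=pr(X);print('pred',q)
v=cv2.resize(im[120:200,130:230],None,fx=6,fy=6,interpolation=cv2.INTER_CUBIC)
for a in q: cv2.drawMarker(v,tuple(int(round((t+.5)*6-.5)) for t in (a-[130,120])),(0,0,255),cv2.MARKER_CROSS,14,1)
cv2.imwrite('pics/c2.png',v)
```

```text
pred [[153.5 190.3]
 [207.3 173. ]
 [200.6 137.1]
 [142.6 154.7]]
```

View pics/c2.png

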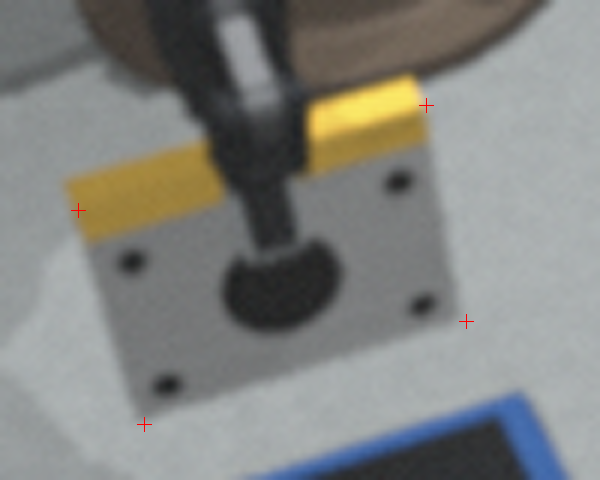

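Emit:
{"fn": "jog_arm", "kwargs": {
  "plan": [
    [[0.17,0,-0.13],[0.001,0.0005,0.012],0.004],
    [[0,0,0],[0,0,0.02],0.004],
    [[0,0,0],[0,0,0.025],0.004],
    [[0,0,0],[0,0,0.025],0.004],
    [[0,0,0],[0,0,0.02],0.004],
    [[0,0,0],[0,0,0.012],0.004],
    [[0,0,0],[0,0,0.004],0.004],
    [[0,0,0],[0,0,0],0.004],
    [[0,0,0],[0,0,0],0.004]
  ]
}}

```text
time_s: 11.48
ee_pos: [478.0, -142.4, 142.2]
tool_rot: [2.267, 2.174, 0.001]
ft_force: [-0.4, -0.2, -6.9]
gripper_width: 12.6
finger_force: 108.2
```

```bash
python3 d.py place
```

```text
t 11.475 p [ 478.0124 -142.3992  142.1522] q [ 0.9366  0.5839 -1.0509  1.9483  0.6177  0.9727 -0.4545] F [-0.4379 -0.1592 -6.9087] w 12.625640639577755 108.15309047698975
place [ 477.2 -144.   134. ] turn [0.0801 0.0031 0.1032] | shift now-axes [-0.0016 -0.0008  0.0082] | target-axes [-0.0016 -0.0007  0.0082]
```

Emit:
{"fn": "jog_arm", "kwargs": {
  "plan": [
    [[0,0,0],[-0.0015,-0.0007,0.003],0.004],
    [[0,0,0],[0,0,0.002],0.004],
    [[0,0,0],[0,0,0.001],0.004],
    [[0,0,0],[0,0,0],0.004]
  ]
}}

```text
time_s: 11.98
ee_pos: [476.7, -143.8, 135.4]
tool_rot: [-2.267, -2.175, -0.0]
ft_force: [0.9, 0.2, -7.0]
gripper_width: 12.5
finger_force: 108.2
```

Emit:
{"fn": "jog_arm", "kwargs": {
  "plan": [
    [[0,0,0],[0,0,0.0008],0.004],
    [[0,0,0],[0,0,0.0007],0.004],
    [[0,0,0],[0,0,0],0.004]
  ]
}}

```text
time_s: 12.35
ee_pos: [476.7, -143.8, 133.9]
tool_rot: [-2.267, -2.175, -0.0]
ft_force: [-0.9, 0.5, -7.8]
gripper_width: 12.8
finger_force: 108.2
```

Emit:
{"fn": "jog_arm", "kwargs": {
  "plan": [
    [[0,0,0],[0,0,0.0008],0.004],
    [[0,0,0],[0,0,0.0007],0.004],
    [[0,0,0],[0,0,0],0.004]
  ]
}}

```text
time_s: 12.72
ee_pos: [477.0, -144.1, 133.5]
tool_rot: [2.267, 2.173, -0.0]
ft_force: [-4.3, -1.9, 9.0]
gripper_width: 12.5
finger_force: 111.3
```

Contact with the pad. I'll hold briefly, soften the grip, then open.

Emit:
{"fn": "jog_arm", "kwargs": {
  "plan": [
    [[0,0,0],[0,0,0],0.004],
    [[0,0,0],[0,0,-0.0003],0.004],
    [[0,0,0],[0,0,0],0.004],
    [[0,0,0],[0,0,0],0.004]
  ],
  "squeeze": 30
}}

```text
time_s: 13.22
ee_pos: [477.0, -144.1, 133.5]
tool_rot: [2.267, 2.174, -0.0]
ft_force: [-4.2, -1.6, 8.3]
gripper_width: 12.8
finger_force: 110.5
```

Emit:
{"fn": "jog_arm", "kwargs": {
  "plan": [
    [[0,0,0],[0,0,0],0.015],
    [[0,0,0],[0,0,0],0.018],
    [[0,0,0],[0,0,0],0.022],
    [[0,0,0],[0,0,0],0.03],
    [[0,0,0],[0,0,0],0.045],
    [[0,0,0],[0,0,0],0.06],
    [[0,0,0],[0,0,0],0.06]
  ]
}}

```text
time_s: 14.1
ee_pos: [476.7, -143.8, 132.8]
tool_rot: [2.267, 2.175, 0.0]
ft_force: [0.1, -0.7, 0.2]
gripper_width: 59.7
finger_force: 0.0
```

```bash
python3 d.py place
python3 - <<'E'
from h import *
for n in('top','scene'):
    im=optics.capture(n);cv2.imwrite(f'pics/{n}2.png',im[:,:,::-1])
a=cv2.imread('pics/top2.png')[200:310,290:480];b=cv2.imread('pics/scene2.png')[130:310,60:260]
cv2.imwrite('pics/c3.png',np.hstack([cv2.resize(a,(380,220)),cv2.resize(b,(420,378))[:220*1,:] if 0 else cv2.resize(b,(244,220))]))
cv2.imwrite('pics/c3.png',cv2.resize(b,(800,600),interpolation=cv2.INTER_CUBIC))
E
```

```text
t 14.1 p [ 476.7476 -143.8164  132.7873] q [ 0.931   0.5946 -1.0397  1.9587  0.6321  0.9567 -0.4638] F [ 0.1006 -0.7024  0.203 ] w 59.73027795112731 0.0
place [ 477.2 -144.   134. ] turn [ 0.0126 -0.0121  0.1149] | shift now-axes [-0.0002  0.0005 -0.0012] | target-axes [-0.0002  0.0005 -0.0012]
```

View pics/c3.png

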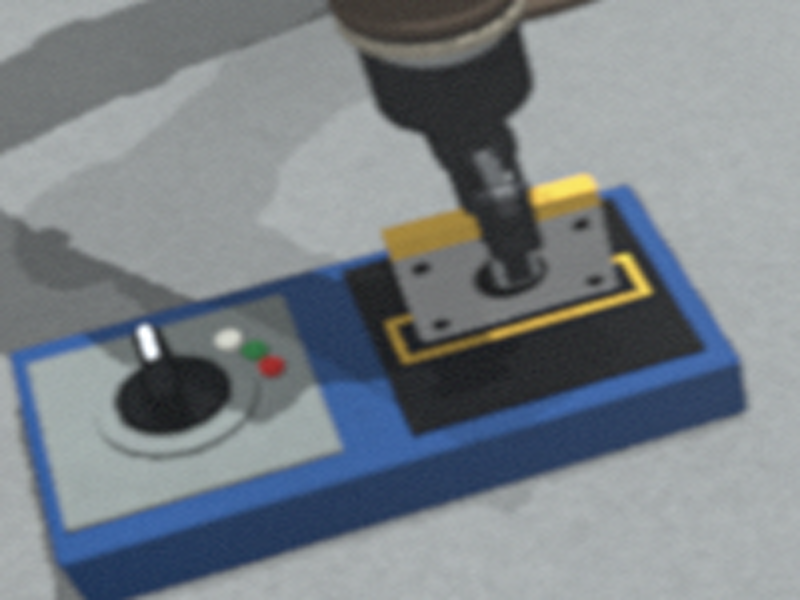

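The plate stands upright and let go of, inside the outline; its foot runs from (425,340) to (620,290) in the crop. Retreating straight up.

Emit:
{"fn": "jog_arm", "kwargs": {
  "plan": [
    [[0,0,0],[0,0,-0.006],0.06],
    [[0,0,0],[0,0,-0.015],0.06],
    [[0,0,0],[0,0,-0.03],0.06],
    [[0,0,0],[0,0,-0.04],0.06],
    [[0,0,0],[0,0,-0.03],0.06],
    [[0,0,0],[0,0,0],0.06]
  ]
}}

```text
time_s: 14.95
ee_pos: [478.1, -143.5, 256.8]
tool_rot: [2.264, 2.172, 0.004]
ft_force: [0.4, -0.2, 0.1]
gripper_width: 60.2
finger_force: 0.0
```

```bash
python3 d.py kover
```

```text
t 14.95 p [ 478.1187 -143.5342  256.8199] q [ 1.0422  0.4586 -1.1656  1.8053  0.4576  1.1788 -0.308 ] F [ 0.3998 -0.2349  0.1051] w 60.19601662958392 0.0
kover [ 469.5 -328.4  177. ] turn [ 0.26   -0.1711 90.1068] | shift now-axes [-0.185  -0.0013  0.08  ] | target-axes [-0.0005  0.1851  0.0798]
```

Emit:
{"fn": "jog_arm", "kwargs": {
  "plan": [
    [[0,0,-3],[-0.04,0,0],0.05],
    [[0,0,0],[-0.055,0,0],0.05],
    [[0,0,0],[-0.055,-0.001,0],0.05],
    [[0,0,0],[-0.035,0,0],0.05],
    [[0,0,-10],[0,0,0],0.05],
    [[0,0,-10],[0,0,0],0.05],
    [[0,0,-10],[0,0,0],0.05],
    [[0,0,-10],[0,0,0],0.05],
    [[0,0,-10],[0,0,0],0.05],
    [[0,0,-10],[0,0,0],0.05]
  ]
}}

```text
time_s: 16.2
ee_pos: [475.2, -328.7, 253.3]
tool_rot: [-0.788, -3.04, -0.001]
ft_force: [-0.3, 0.0, 0.2]
gripper_width: 49.8
finger_force: 0.0
```

```bash
sed -i "s/Gk=frame(ru@\[0,-1,0\]/Gk=frame(ru@[0,1,0]/" d.py; python3 d.py kover
```

```text
t 16.2 p [ 475.2224 -328.6934  253.2705] q [ 1.2806  0.6583 -1.236   1.6229  0.637   1.327   1.0108] F [-0.3247  0.0265  0.21  ] w 49.798230041845514 0.0
kover [ 469.5 -328.4  177. ] turn [  0.0349  -0.0476 -26.5463] | shift now-axes [ 0.0051 -0.0026  0.0763] | target-axes [0.0057 0.     0.0763]
```

Emit:
{"fn": "jog_arm", "kwargs": {
  "plan": [
    [[0,0,-9],[0,0,0],0.05],
    [[0,0,-9],[0,0,0],0.05],
    [[0,0,-8.5],[0,0,0],0.05],
    [[0,0,0],[0.0057,0,0.03],0.05],
    [[0,0,0],[0,0,0.0463],0.05],
    [[0,0,0],[0,0,0],0.05],
    [[0,0,0],[0,0,0],0.05]
  ]
}}

```text
time_s: 17.08
ee_pos: [470.6, -328.3, 178.8]
tool_rot: [0.078, 3.139, 0.001]
ft_force: [0.8, 0.8, 0.3]
gripper_width: 50.1
finger_force: 0.0
```

```bash
python3 d.py kover knob
python3 - <<'E'
from h import *
from d import *
c=optics.get_calibration('wrist');im=optics.capture('wrist');v=im[:,:,::-1].copy()
K=np.array([[c['fx'],0,c['cx']],[0,c['fy'],c['cy']],[0,0,1.]])
X=[knob+[0,0,7]+ru@[sx*28.5,sy*7,0] for sx in(-1,1) for sy in(-1,1)]+[knob+[0,0,-31]+ru@[-52*np.cos(a),52*np.sin(a),0] for a in(.75,1.1,1.45)]
for q in cv2.projectPoints(np.float64(X),cv2.Rodrigues(np.array(c['R']))[0],np.float64(c['t']),K,np.float64(c['dist_coeffs']))[0].reshape(-1,2):
    cv2.drawMarker(v,tuple(int(round(t)) for t in q),(255,0,255),cv2.MARKER_CROSS,12,1)
cv2.imwrite('pics/w3.png',v)
E
```

```text
t 17.075 p [ 470.5997 -328.3102  178.7642] q [ 1.2659  0.7251 -1.1917  1.7274  0.7208  1.202   1.3994] F [0.832  0.8134 0.3326] w 50.125676265430016 0.0
kover [ 469.5 -328.4  177. ] turn [ 0.0262  0.0745 -0.3622] | shift now-axes [ 0.0011 -0.0001  0.0018] | target-axes [ 0.0011 -0.0001  0.0018]
knob [ 469.5 -328.4   98. ] turn [ 0.0262  0.0745 -0.3622] | shift now-axes [ 0.0012 -0.0002  0.0808] | target-axes [ 0.0011 -0.0001  0.0808]
```

View pics/w3.png

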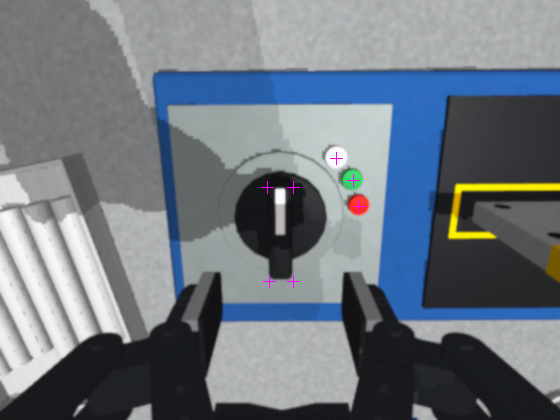

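The wrist view confirms the knob bar at (281,233) with its pointer at 0, and the green tab at (352,180) exactly on my prediction. Descending to grip.

Emit:
{"fn": "jog_arm", "kwargs": {
  "plan": [
    [[0,0,-0.36],[0.001,0,0.02],0.05],
    [[0,0,0],[0,0,0.03],0.05],
    [[0,0,0],[0,0,0.02],0.05],
    [[0,0,0],[0,0,0.008],0.05],
    [[0,0,0],[0,0,0.002],0.05],
    [[0,0,0],[0,0,0],0.03],
    [[0,0,0],[0,0,0],0.015],
    [[0,0,0],[0,0,0],0.008],
    [[0,0,0],[0,0,0],0.008],
    [[0,0,0],[0,0,0],0.008]
  ],
  "squeeze": 40
}}

```text
time_s: 18.38
ee_pos: [469.3, -329.1, 98.3]
tool_rot: [0.07, 3.14, -0.002]
ft_force: [-1.4, -2.2, 5.5]
gripper_width: 13.9
finger_force: 41.0
```

```bash
python3 d.py knob
```

```text
t 18.375 p [ 469.3483 -329.0669   98.2722] q [ 1.2237  0.8071 -1.1124  1.8061  0.8268  1.0782  1.3254] F [-1.4325 -2.1899  5.4554] w 13.855571849594627 40.99041044712067
knob [ 469.5 -328.4   98. ] turn [-0.0584  0.0712 -0.0592] | shift now-axes [-0.0001  0.0007  0.0003] | target-axes [-0.0001  0.0007  0.0003]
```

Emit:
{"fn": "jog_arm", "kwargs": {
  "plan": [
    [[0,0,6],[0,0,0],0.008],
    [[0,0,9],[0,0,0],0.008],
    [[0,0,9],[0,0,0],0.008],
    [[0,0,9],[0,0,0],0.008],
    [[0,0,9],[0,0,0],0.008],
    [[0,0,9],[0,0,0],0.008],
    [[0,0,8],[0,0,0],0.008],
    [[0,0,4],[0,0,0],0.008],
    [[0,0,0],[0,0,0],0.008],
    [[0,0,0],[0,0,0],0.008]
  ]
}}

```text
time_s: 19.62
ee_pos: [469.1, -329.6, 98.3]
tool_rot: [1.699, 2.641, -0.002]
ft_force: [-1.8, -3.4, 7.0]
gripper_width: 13.3
finger_force: 41.2
```

```bash
python3 d.py knob
```

```text
t 19.625 p [ 469.1172 -329.5527   98.2687] q [ 1.1013  0.6868 -0.8677  1.8153  0.6412  0.9452  0.378 ] F [-1.7758 -3.4135  7.0182] w 13.336508337137598 41.233534812927246
knob [ 469.5 -328.4   98. ] turn [ -0.0607   0.1017 -63.002 ] | shift now-axes [0.0009 0.0008 0.0003] | target-axes [-0.0003  0.0012  0.0003]
```

Turned 63°. Release and retreat up.

Emit:
{"fn": "jog_arm", "kwargs": {
  "plan": [
    [[0,0,0],[0,0,0],0.02],
    [[0,0,0],[0,0,0],0.035],
    [[0,0,0],[0,0,0],0.05],
    [[0,0,0],[0,0,0],0.05],
    [[0,0,0],[0,0,-0.015],0.05],
    [[0,0,0],[0,0,-0.03],0.05],
    [[0,0,0],[0,0,-0.05],0.05],
    [[0,0,0],[0,0,-0.05],0.05],
    [[0,0,0],[0,0,0],0.05],
    [[0,0,0],[0,0,0],0.05]
  ]
}}

```text
time_s: 20.88
ee_pos: [468.6, -328.5, 242.7]
tool_rot: [1.7, 2.641, -0.0]
ft_force: [-0.8, -0.2, -0.7]
gripper_width: 50.2
finger_force: 0.0
```

Run:
```python
from h import *
np.set_printoptions(precision=1,suppress=True)
a=optics.capture('wrist');b=optics.capture('scene')
cv2.imwrite('pics/f.png',np.hstack([cv2.resize(a,(400,300)),cv2.resize(b[130:310,50:290],(400,300),interpolation=cv2.INTER_CUBIC)])[:,:,::-1])
print(sensors.get_obs()['time_s'],sensors.get_obs()['ee_pos'])
```

```text
20.975 [ 468.1 -328.4  241.4]
```

View pics/f.png

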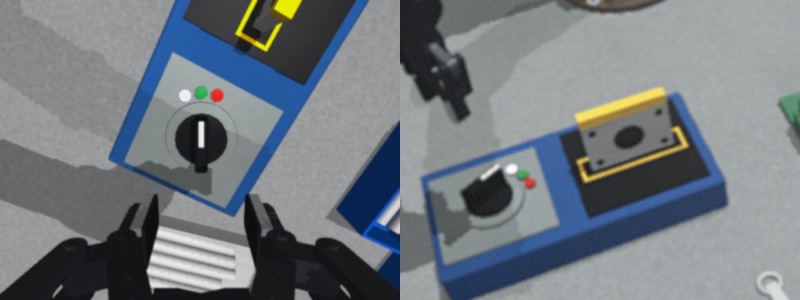

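The wrist view (left) shows the pointer line at (201,135) aimed at the green tab (201,93). The scene view (right) shows the plate standing inside the outline, and the robot is clear of everything.

```bash
python3 -c "
from bench import ticket; print(ticket.finish_job())"
```

```text
the job is handed in; nothing more can be done
None
```

The yellow-banded plate stands by itself inside the outline, the selector points at the green tab, and I've handed the job in; it gave no verdict, so this rests on the final camera images.

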